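# Unlock and open the sprung hood of a block-brushing machine

## Robot

A 6-joint arm with a two-finger parallel gripper is mounted at the origin on the work surface. World frame = base frame: x ahead of the robot, y to its left, z up, the work surface at z = 0. Lengths are in m, angles in degrees, forces in N, time in s.
With the tool pointing down it reaches from about 0.25 to 0.725 m from the base axis. Payload 9.7 kg.
Tool frame: the origin (TCP) lies at the centre of the arm's flange, where the gripper is bolted on; the fingertips stand bot.tips_ahead ahead of it and the grasp point (between the pads) lies 155 mm ahead of it (bot.tips_ahead is the distance from the TCP to the fingertips, in m); z points along the fingers, y is the line along which they close (so a half turn about z gives the same grasp; the last joint's range is limited). The gripper opens to 85 mm and grips with 20 to 120 N. Pads are 22 mm wide; open, the fingers measure 114 mm over their backs; the gripper's body (76 mm by 85 mm) begins 54 mm behind the grasp point. The pads swing forward as they close: fully open they stand 13 mm farther back than shut.
Start: joints at [77.006, 4.979, 10.078, 95.1, 0, 90], TCP at [0.124, 0.536, 0.405] pointing down, gripper open.
Joint ranges: [-179.16, 179.16], [-48.56, 103.87], [-65.8, 70.77], [-126.05, 130.52], [-82.76, 87.17], [-180, 180]. Speed limits (degrees/s): [127.2, 127.2, 147.25, 180, 180, 180].

## Interface

Orientations are given as [roll, pitch, yaw] about the fixed x, y, z axes, in that order (R = Rz(yaw) Ry(pitch) Rx(roll)).
In Python, from workcell import bot gives the robot as it stands.
- The arm moves only by the tool drive_tool, never from a script. Its argument "plan" is a list of rows, each an object of numbers: "dx", "dy", "dz": the shift along the tool's x, y, z in m; "roll": the turn about the tool's z in rad; "hand": the finger opening in m, from 0 to 0.0854. In form: [{"dx": .., "dy": .., "dz": .., "roll": .., "hand": ..}, ...]. A call has 1 to 20 rows; each row is the pose to reach, as a shift and turn from the pose commanded when the call began, along the tool's axes at that moment; what a row does not reach only later rows make up. A row lasts 1/12 s, in which the tool goes at most 41.7 mm and 7.16 degrees, less where a joint would pass 70% of its speed; a pose out of reach is approached as far as the arm can. A call with a gripper value outside its range is refused whole. The fingers move at their own pace and stop on an object; "force" is the grip in N (left out, the last holds). Time passes only in rows, so rows that repeat a pose let the fingers close. It gives the time, the measured TCP pose, the force and the opening at its end, in the units of the state.
- bot.get_obs(): the state, without advancing time (a new reading comes with each control period).
- bot.camera(name): name is "side" or "top"; returns a dict with "frame" (480x640x3 uint8, red, green, blue), "z_map" (480x640 float32, m along the optical axis (not along the pixel's ray), 0 where there is no reading), "mtx" (3x3 intrinsics, pixels), "R" (3x3) and "t" (3): a world point X has camera coordinates R X + t. Camera axes: x right, y down, z forward; pixel columns grow to the right and rows downward; lengths in m; the calibration is good to about 2 mm. A picture is of the moment at which its call begins.
- bot.job_done(): hands the job in, once; it reports no verdict.
The state is a dict: "time": time; "q": joint angles; "qd": joint speeds; "joint_efforts": joint torques, N m; "ee_pos": TCP position; "tcp_rot": TCP orientation; "wrist_force": force on the tool from outside, world axes, zero at the start; "torque": the same for the moment, N m; "opening": finger opening in m.
Only numpy, scipy, OpenCV 4.12 (cv2) and the standard library are available. Lean on these libraries where they do the work, as an engineer would, in place of code of your own. Each camera call takes 0.05 s, during which the arm holds its last target. There are 200 camera calls.

## Task

Open the hood of the block-brushing machine so that the roller can be reached: keep the thumb release of the slide lock pressed down while you slide the lock all the way back, then lift the hood by its bar and swing it over its spring's centre, back against its stop, so that it stays open by itself. Guide the hood the whole way, so that it never snaps open or drops shut, let go of everything at the end, and leave the printing block, the tin and the brush where they are.

Things in the scene. Friction and masses are not known exactly. Their poses are not given: they have to be found in the camera images.
- machine: Grey bench machine, 260 (x) x 340 (y) x 100 mm high, fixed. Origin on the table, 10 mm behind its middle; x from its front (towards the robot, turned up to 20 deg) to its back, y to its left. Front ledge: top 50 mm up, x -140 to -42 mm. Behind it the bare metal hood, 272 mm wide, over a brush roller: front face at x -50 mm, upright to 112 mm, then sloping back to its flat top at 140 mm.
- hood_bar (a point): Middle of the hood's lifting bar: round steel, 12 mm thick, along y, between two stays 110 mm apart, 48 mm in front of the hood's front face. Shut: at x -98, y 30, z 120 mm in the machine frame, 64 mm clear beneath it. It moves with the hood on a circle of 184 mm radius about the hinge line. Axes: the hood's (like the machine's when shut).
- hood_hinge (a point): Point on the hood's hinge line, which runs along the machine's y; at x 85, y 0, z 100 mm in the machine frame. Axes like the machine's. With the hood against its open stop the bar is 34 mm behind this line and 181 mm above it.
- hood (a joint): Hood angle, rad: 0 shut, growing as its front lifts up and back, 1.65 against the open stop (just past upright). An over-centre spring and its weight press it shut below about 1.05 (at the bar 6 to 10 N near shut, less higher up) and throw it open beyond (up to about 5 N). The weight varies, so the change-over lies at 1.0 to 1.1. Let go between the ends it snaps across. Locked, it stays shut.
- release_pad (a point): Middle of the top of the thumb release: a grey ribbed pad, 28 (x) x 48 mm (y), on the black slide lock on the right half of the ledge; 82 mm above the table when up; it sinks straight down. The lock's steel tongue reaches over a tab on the hood's front. Axes like the machine's.
- release (a joint): How far the thumb release is pressed, in m: 0 up, 0.007 fully down. Sprung: 1.5 N to start, 5 N fully down. The lock only slides while it is down by about 0.0055 or more; between the ends of the slide it cannot come up fully, at either end it pops up and locks.
- lock (a joint): Position of the slide lock along the ledge, in m: 0 home (tongue over the hood's tab, hood held shut), growing to 0.036 as it slides straight to the machine's right (its -y); at 0.036 it is all the way back and the hood is free. About 2 to 3 N to slide, stays where it is left.
- block_mid (a point): Printing block of dark wood lying on the table left of the machine, 120 x 120 mm, 58 mm high with its grip; this point is its centre. To be left alone.
- tin_mid (a point): Upright closed steel tin, 70 mm across, 90 mm high, right of the machine; this point is its centre. To be left alone.
- brush: Hand brush about 200 mm long lying right of the machine; origin beneath its middle, x along its length. To be left alone.
- lock_ridge (a point): Middle of the top edge of the lock's upright black ridge, 36 (x) x 8 mm (y), just past the right (-y) end of the pad, its inner face 29 mm from the pad's middle. It stands 8 mm above the raised pad, 15 mm above the pressed pad: push against its inner face to slide the lock. It moves with the lock.

How it is judged (in metres and radians):
On the way, in this order (a step that is already met when the one before it is completed fails the run):
1. the slide lock is slid back, clear of the hood (value of joint lock above 0.03 m), for 0.2 s.
2. the hood is swung over centre and back to its stop (value of joint hood above 1.55 rad), for 0.2 s.
At the end, for the whole second after the job is handed in: the hood rests open beyond 1.55 rad (stop at 1.65) by itself, and the lock is still slid back beyond 30 of its 36 mm (value of joint hood above 1.55 rad and velocity of joint hood between -0.1 and 0.1 rad/s and value of joint lock above 0.03 m); the robot touches nothing.
It fails at once if the hood snaps open or drops shut (faster than 3.5 rad/s) (velocity of joint hood above 3.5 rad/s or velocity of joint hood below -3.5 rad/s).
It fails at once if the printing block, the tin or the brush is pushed more than 20 mm (distance of any of block_mid, tin_mid, brush from where it was at the start of the episode above 0.02 m).
It also fails if it takes over 45 s, if anything falls off the work surface, if the arm or the gripper's body presses on something with over 40 N, if the wrist force passes 120 N, or if a joint passes its speed limit or range.

## Working session

There is one attempt and no reset: what is moved stays moved. The work goes in short steps, Python scripts to look and compute and a tool call to move; the robot and the scene stay as the last step left them, time stands still between calls to the robot, and variables do not carry over. Pictures are saved under pics/ and viewed, on a budget of 10 in all, crops included, one or two more only if the job needs it, and the job is handed in when it is done.

Besides the shell and the picture viewer there is one more tool, called after "Call:" as name(argument=value, ...), one argument or row to a line, values as JSON. drive_tool: Moves the arm, as the interface text tells. Its arguments: {"type":"object","properties":{"plan":{"type":"array","items":{"type":"object","properties":{"dx":{"type":"number"},"dy":{"type":"number"},"dz":{"type":"number"},"roll":{"type":"number"},"hand":{"type":"number"}}}},"force":{"type":"number"}},"required":["plan"]}

```bash
mkdir -p pics; cat > h.py <<'E'
import numpy as np,cv2
from workcell import bot
def cam(n):
    c=bot.camera(n); c={k:np.array(v) if not isinstance(v,np.ndarray) else v for k,v in c.items()}; return c
def world(c):
    z=c['z_map'].astype(float); v,u=np.mgrid[:480,:640]; K=c['mtx']
    P=np.stack([(u-K[0,2])/K[0,0]*z,(v-K[1,2])/K[1,1]*z,z],-1)
    W=(P-c['t'])@c['R']; W[z==0]=np.nan; return W
def save(c,n): cv2.imwrite('pics/'+n,c['frame'][:,:,::-1])
E
python3 - <<'E'
from h import *
print(bot.get_obs(),bot.tips_ahead)
for n in('top','side'):
    c=cam(n);save(c,n+'1.png');print(n,c['mtx'],c['R'],c['t'],-c['R'].T@c['t'])
    np.save(n+'1.npy',world(c))
E
```

```text
{'time': 0.0, 'q': array([ 7.70055705e+01,  5.01058244e+00,  1.00344882e+01,  9.50987551e+01,
       -6.62548986e-05,  9.00000137e+01]), 'qd': array([-0.02455887,  0.0437021 , -0.11963948, -0.04557102,  0.02644579,
        0.06573581]), 'joint_efforts': array([ 6.14519831e-05, -5.20388496e+01,  4.64806259e+01,  1.63683062e-02,
       -4.38939799e-05, -6.66368933e-06]), 'ee_pos': array([0.12367171, 0.53591816, 0.40398819]), 'tcp_rot': array([-1.79925151e+02,  6.62727686e-05,  1.67005557e+02]), 'wrist_force': array([ 6.80081552e-01, -6.49796472e-01, -5.00765481e-04]), 'torque': array([0.00763266, 0.03851542, 0.00264238]), 'opening': 0.08558264325197003} 0.1734
top [[517.90546329   0.         310.6142846 ]
 [  0.         517.90546329 241.7094987 ]
 [  0.           0.           1.        ]] [[-0.01614986 -0.99952532  0.02623565]
 [-0.99427785  0.01328288 -0.10599589]
 [ 0.10559709 -0.02779734 -0.9940204 ]] [0.01460221 0.53849135 1.09737968] [0.41976574 0.0379468  1.14751256]
side [[499.72446154   0.         318.87642516]
 [  0.         499.72446154 242.95223562]
 [  0.           0.           1.        ]] [[-0.92958301 -0.36850197  0.00904019]
 [-0.27339232  0.67279439 -0.68746225]
 [ 0.24724901 -0.64152475 -0.72616384]] [0.53701178 0.20302469 1.03050404] [0.29991132 0.72238987 0.8830319 ]
```

View pics/top1.png

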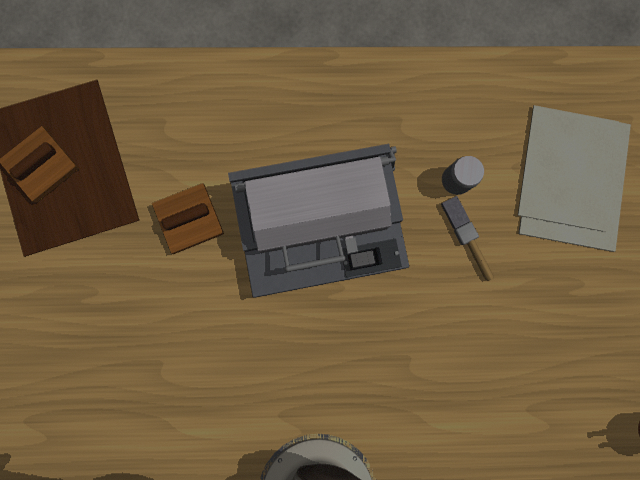

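View pics/side1.png

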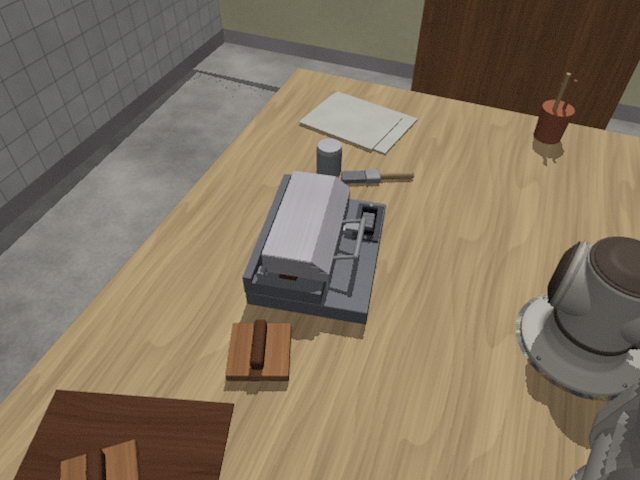

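The top view shows the machine with its front edge running (253,297) to (408,268), the bar from (287,268) to (343,262), and the pad at (362,258). The tin is at (465,172) and the brush handle ends at (488,278). The side view agrees, with the arm out of the way.

```bash
python3 - <<'E'
from h import *
W=np.load('top1.npy'); f=cv2.imread('pics/top1.png')
m=np.zeros((480,640),bool); m[140:302,226:412]=1
P=W[m]; P=P[np.isfinite(P).all(1)]
P=P[(P[:,2]>0.035)]
r=cv2.minAreaRect((P[:,:2]*1000).astype(np.float32)); print('rect all',r)
L=P[(P[:,2]>.044)&(P[:,2]<.056)]
print('ledge z',np.median(L[:,2]))
H=P[(P[:,2]>.134)&(P[:,2]<.146)]; print('hoodtop',len(H),np.median(H[:,2]),cv2.minAreaRect((H[:,:2]*1000).astype(np.float32)))
for n,(u,v) in dict(pad=(362,258),barL=(289,268),barM=(315,266),barR=(342,262),tin=(468,170),brushend=(488,277)).items():
    w=W[v-2:v+3,u-2:u+3].reshape(-1,3); i=np.nanargmax(w[:,2]); print(n,W[v,u].round(4),w[i].round(4))
c=cv2.resize(f[225:305,240:415],None,fx=4.5,fy=4.5,interpolation=cv2.INTER_CUBIC); cv2.imwrite('pics/crop1.png',c)
E
```

```text
rect all ((580.1654663085938, -20.29376220703125), (260.96197509765625, 355.791015625), 9.990484237670898)
ledge z 0.05051397493511586
hoodtop 7691 0.14144694426412768 ((615.8425903320312, -6.247833251953125), (118.44073486328125, 275.79156494140625), 9.81637954711914)
pad [ 0.4972 -0.0969  0.0877] [ 0.4972 -0.0969  0.0877]
barL [0.4768 0.0529 0.1254] [0.4786 0.0547 0.1289]
barM [ 0.4842 -0.0011  0.0533] [0.4839 0.0054 0.1263]
barR [ 0.492  -0.0586  0.0519] [ 0.491  -0.0501  0.1276]
tin [ 0.6796 -0.3255  0.0885] [ 0.6743 -0.3217  0.0927]
brushend [ 0.4565 -0.3821  0.0188] [ 0.4584 -0.3844  0.0248]
```

View pics/crop1.png

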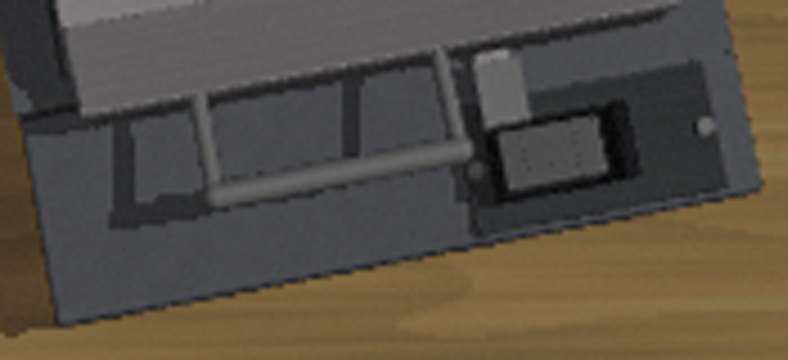

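```bash
cat >> h.py <<'E'
YAW=np.radians(9.9); O=np.array([.588,-.0105,0])
RM=np.array([[np.cos(YAW),-np.sin(YAW),0],[np.sin(YAW),np.cos(YAW),0],[0,0,1]])
def m2w(p): return O+RM@np.array(p)
def w2m(p): return RM.T@(np.array(p)-O)
def ray(c,u,v,z):
    d=c['R'].T@np.linalg.solve(c['mtx'],[u,v,1.]); o=-c['R'].T@c['t']; return o+d*(z-o[2])/d[2]
def proj(c,p):
    x=c['R']@np.array(p)+c['t']; x=c['mtx']@x; return x[:2]/x[2]
from scipy.spatial.transform import Rotation as Ro
def shift(target):
    o=bot.get_obs(); R=Ro.from_euler('xyz',o['tcp_rot'],degrees=True).as_matrix(); return R.T@(np.array(target)-o['ee_pos'])
E
python3 - <<'E'
from h import *
c=cam('top'); s=cam('side')
pad=ray(c,363.3,259.4,.082); rid=ray(c,378.2,256.1,.090)
print('pad',pad,w2m(pad),'ridge',rid,w2m(rid))
print('bar top/side proj',proj(c,m2w([-.098,.03,.12])),proj(s,m2w([-.098,.03,.12])))
for y in(-25,85): print(y,proj(c,m2w([-.098,y/1e3,.12])),proj(s,m2w([-.098,y/1e3,.12])))
print('ledge corners',[proj(c,m2w([-.14,y,.05])).round(1) for y in(-.17,.17)],[proj(s,m2w([-.14,y,.05])).round(1) for y in(-.17,.17)])
print('pad side',proj(s,pad)); print('shift',shift([*pad[:2],.40]))
i=cv2.imread('pics/side1.png')[180:330,240:400]; cv2.imwrite('pics/crop2.png',cv2.resize(i,None,fx=4,fy=4,interpolation=cv2.INTER_CUBIC))
E
```

```text
pad [ 0.49471982 -0.10022437  0.082     ] [-0.10731741 -0.07235073  0.082     ] ridge [ 0.50051286 -0.13008202  0.09      ] [-0.10674402 -0.10275978  0.09      ]
bar top/side proj [314.48509326 262.9826105 ] [358.97283784 237.80586453]
-25 [341.57951787 257.85092345] [362.70005842 220.23326358]
85 [287.25849909 268.13933048] [354.97585256 256.650316  ]
ledge corners [array([409.2, 267. ]), array([251.7, 297.1])] [array([385.8, 203.4]), array([366.9, 313.5])]
pad side [368.43677859 218.76400951]
shift [-0.50459725 -0.53639232  0.00470685]
```

View pics/crop2.png

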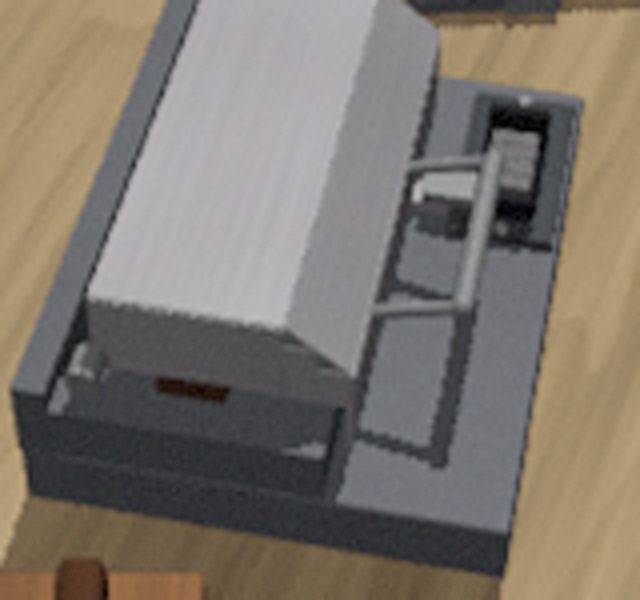

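Call:
drive_tool(
  plan=[
    {"dx": -0.5, "dy": -0.54, "dz": 0, "roll": 0, "hand": 0},
    {"dx": -0.5, "dy": -0.54, "hand": 0},
    {"dx": -0.5, "dy": -0.54, "hand": 0},
    {"dx": -0.5, "dy": -0.54, "hand": 0},
    {"dx": -0.5, "dy": -0.54, "hand": 0},
    {"dx": -0.5, "dy": -0.54, "hand": 0},
    {"dx": -0.5, "dy": -0.54, "hand": 0},
    {"dx": -0.5, "dy": -0.54, "hand": 0},
    {"dx": -0.5, "dy": -0.54, "hand": 0},
    {"dx": -0.5, "dy": -0.54, "hand": 0},
    {"dx": -0.5, "dy": -0.54, "hand": 0},
    {"dx": -0.5, "dy": -0.54, "hand": 0},
    {"dx": -0.5, "dy": -0.54, "hand": 0},
    {"dx": -0.5, "dy": -0.54, "hand": 0},
    {"dx": -0.5, "dy": -0.54, "hand": 0},
    {"dx": -0.5, "dy": -0.54, "hand": 0},
    {"dx": -0.5, "dy": -0.54, "hand": 0},
    {"dx": -0.5, "dy": -0.54, "hand": 0},
    {"dx": -0.5, "dy": -0.54, "hand": 0},
    {"dx": -0.5, "dy": -0.54, "hand": 0},
  ],
  force=40,
)

```text
invalid input at $.plan[1]: expected keys dx, dy, dz, roll, hand
```

```bash
python3 - <<'E'
from h import *
o=bot.get_obs();print({k:np.round(v,4) for k,v in o.items()})
print('shift',shift([*m2w([-.107,-.080,0])[:2],.30]),'yaw',o['tcp_rot'][2])
E
```

```text
{'time': np.float64(0.2), 'q': array([7.70045e+01, 4.99990e+00, 1.00518e+01, 9.51015e+01, 4.00000e-04,
       9.00010e+01]), 'qd': array([ 0.0192, -0.1039,  0.1236,  0.1852,  0.0327, -0.0765]), 'joint_efforts': array([-1.00000e-04, -5.20150e+01,  4.64625e+01,  1.13000e-02,
       -0.00000e+00,  0.00000e+00]), 'ee_pos': array([0.1237, 0.5359, 0.4042]), 'tcp_rot': array([-1.799504e+02, -4.000000e-04,  1.670035e+02]), 'wrist_force': array([-0.0798, -0.9588,  0.0207]), 'torque': array([-0.0043,  0.0471,  0.0094]), 'opening': np.float64(0.0855)}
shift [-0.50786638 -0.54322888  0.10471278] yaw 167.00351227843163
```

Call:
drive_tool(
  plan=[
    {"dx": -0.508, "dy": -0.543, "dz": 0, "roll": 0, "hand": 0},
    {"dx": -0.508, "dy": -0.543, "dz": 0, "roll": 0, "hand": 0},
    {"dx": -0.508, "dy": -0.543, "dz": 0, "roll": 0, "hand": 0},
    {"dx": -0.508, "dy": -0.543, "dz": 0, "roll": 0, "hand": 0},
    {"dx": -0.508, "dy": -0.543, "dz": 0, "roll": 0, "hand": 0},
    {"dx": -0.508, "dy": -0.543, "dz": 0, "roll": 0, "hand": 0},
    {"dx": -0.508, "dy": -0.543, "dz": 0, "roll": 0, "hand": 0},
    {"dx": -0.508, "dy": -0.543, "dz": 0, "roll": 0, "hand": 0},
    {"dx": -0.508, "dy": -0.543, "dz": 0, "roll": 0, "hand": 0},
    {"dx": -0.508, "dy": -0.543, "dz": 0, "roll": 0, "hand": 0},
    {"dx": -0.508, "dy": -0.543, "dz": 0, "roll": 0, "hand": 0},
    {"dx": -0.508, "dy": -0.543, "dz": 0, "roll": 0, "hand": 0},
    {"dx": -0.508, "dy": -0.543, "dz": 0, "roll": 0, "hand": 0},
    {"dx": -0.508, "dy": -0.543, "dz": 0, "roll": 0, "hand": 0},
    {"dx": -0.508, "dy": -0.543, "dz": 0, "roll": 0, "hand": 0},
    {"dx": -0.508, "dy": -0.543, "dz": 0, "roll": 0, "hand": 0},
    {"dx": -0.508, "dy": -0.543, "dz": 0, "roll": 0, "hand": 0},
    {"dx": -0.508, "dy": -0.543, "dz": 0, "roll": 0, "hand": 0},
    {"dx": -0.508, "dy": -0.543, "dz": 0, "roll": 0, "hand": 0},
    {"dx": -0.508, "dy": -0.543, "dz": 0, "roll": 0, "hand": 0},
  ],
  force=40,
)

```text
time: 1.87
ee_pos: [0.4971, -0.1089, 0.4037]
tcp_rot: [180.0, -0.1, 166.8]
wrist_force: [0.8, 0.8, -0.2]
opening: 0.0002
```

```bash
python3 - <<'E'
from h import *
o=bot.get_obs();print({k:np.round(v,4) for k,v in o.items()})
print('shift',shift([*m2w([-.107,-.080,0])[:2],.30]),'yaw',o['tcp_rot'][2])
E
```

```text
{'time': np.float64(1.8667), 'q': array([-1.23630e+01, -6.21800e-01,  4.19160e+00,  9.49285e+01,
        2.10000e-03,  7.98100e-01]), 'qd': array([ 2.5617, -2.4174, -1.3613,  0.8055,  0.3825,  0.8553]), 'joint_efforts': array([ -1.8611, -44.0046,  47.1325,  -0.4395,  -0.1381,  -0.2483]), 'ee_pos': array([ 0.4971, -0.1089,  0.4037]), 'tcp_rot': array([ 1.799995e+02, -1.152000e-01,  1.668389e+02]), 'wrist_force': array([ 0.7863,  0.8468, -0.2154]), 'torque': array([0.0223, 0.0218, 0.0118]), 'opening': np.float64(0.0002)}
shift [0.00077613 0.00104439 0.10368263] yaw 166.83887825783222
```

Call:
drive_tool(
  plan=[
    {"dx": 0, "dy": 0, "dz": 0.03, "roll": -0.1, "hand": 0},
    {"dx": 0, "dy": 0, "dz": 0.06, "roll": -0.2, "hand": 0},
    {"dx": 0, "dy": 0, "dz": 0.09, "roll": -0.3, "hand": 0},
    {"dx": 0, "dy": 0, "dz": 0.115, "roll": -0.4, "hand": 0},
    {"dx": 0, "dy": 0, "dz": 0.13, "roll": -0.4, "hand": 0},
    {"dx": 0, "dy": 0, "dz": 0.13, "roll": -0.4, "hand": 0},
    {"dx": 0, "dy": 0, "dz": 0.13, "roll": -0.4, "hand": 0},
  ],
)

```text
time: 2.45
ee_pos: [0.4961, -0.1065, 0.2748]
tcp_rot: [180.0, -0.0, -170.1]
wrist_force: [0.4, 1.0, 1.5]
opening: -0.0003
```

```bash
python3 - <<'E'
from h import *
o=bot.get_obs();print({k:np.round(v,4) for k,v in o.items()})
print('machine',w2m(o['ee_pos']))
c=cam('side');t=cam('top')
a=c['frame'][150:300,290:440];b=t['frame'][200:300,300:430]
a=cv2.resize(a,(390,390),interpolation=2);b=cv2.resize(b,(400,308),interpolation=2);b=cv2.copyMakeBorder(b,0,82,0,0,0)
cv2.imwrite('pics/close1.png',np.hstack([a,b])[:,:,::-1])
E
```

```text
{'time': np.float64(2.45), 'q': array([-1.21182e+01, -1.37980e+00, -1.07931e+01,  8.06356e+01,
        7.20000e-03, -2.20629e+01]), 'qd': array([-0.335 , -0.5345,  2.6824,  0.5003, -0.0297, -0.077 ]), 'joint_efforts': array([-1.41000e-02, -4.33217e+01,  4.42311e+01, -2.43100e-01,
        5.00000e-04, -6.05000e-02]), 'ee_pos': array([ 0.4961, -0.1065,  0.2748]), 'tcp_rot': array([ 1.799750e+02, -4.260000e-02, -1.700553e+02]), 'wrist_force': array([0.3507, 0.9625, 1.4867]), 'torque': array([ 0.0128, -0.0124, -0.0133]), 'opening': np.float64(-0.0003)}
machine [-0.10705593 -0.07876754  0.27483999]
```

View pics/close1.png

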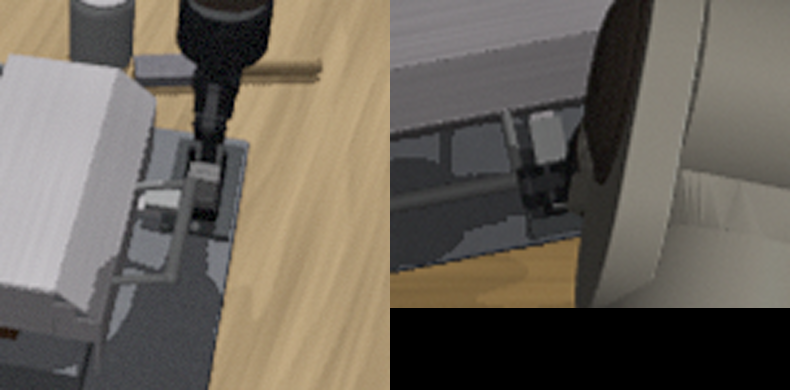

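The fingertips stand over the ridge-side end of the pad. In the left panel the pad shows just in front of them at (203,185).

Call:
drive_tool(
  plan=[
    {"dx": 0, "dy": 0, "dz": 0.008, "roll": 0, "hand": 0},
    {"dx": 0, "dy": 0, "dz": 0.014, "roll": 0, "hand": 0},
    {"dx": 0, "dy": 0, "dz": 0.018, "roll": 0, "hand": 0},
    {"dx": 0, "dy": 0, "dz": 0.021, "roll": 0, "hand": 0},
    {"dx": 0, "dy": 0, "dz": 0.023, "roll": 0, "hand": 0},
    {"dx": 0, "dy": 0, "dz": 0.023, "roll": 0, "hand": 0},
  ],
)

```text
time: 3.05
ee_pos: [0.4965, -0.1074, 0.2515]
tcp_rot: [180.0, -0.0, -170.1]
wrist_force: [-0.9, 1.0, 3.3]
opening: -0.0001
```

Call:
drive_tool(
  plan=[
    {"dx": 0, "dy": 0, "dz": 0.002, "roll": 0, "hand": 0},
    {"dx": 0, "dy": 0, "dz": 0.004, "roll": 0, "hand": 0},
    {"dx": 0, "dy": 0, "dz": 0.005, "roll": 0, "hand": 0},
    {"dx": 0, "dy": 0, "dz": 0.005, "roll": 0, "hand": 0},
  ],
)

```text
time: 3.38
ee_pos: [0.4965, -0.1075, 0.2482]
tcp_rot: [-179.9, 0.1, -170.1]
wrist_force: [-5.6, 0.4, 14.3]
opening: -0.0001
```

Call:
drive_tool(
  plan=[
    {"dx": 0, "dy": -0.004, "dz": 0, "roll": 0, "hand": 0},
    {"dx": 0, "dy": -0.008, "dz": 0, "roll": 0, "hand": 0},
    {"dx": 0, "dy": -0.012, "dz": 0, "roll": 0, "hand": 0},
    {"dx": 0, "dy": -0.016, "dz": 0, "roll": 0, "hand": 0},
    {"dx": 0, "dy": -0.02, "dz": 0, "roll": 0, "hand": 0},
    {"dx": 0, "dy": -0.024, "dz": 0, "roll": 0, "hand": 0},
    {"dx": 0, "dy": -0.028, "dz": 0, "roll": 0, "hand": 0},
    {"dx": 0, "dy": -0.032, "dz": 0, "roll": 0, "hand": 0},
    {"dx": 0, "dy": -0.036, "dz": 0, "roll": 0, "hand": 0},
    {"dx": 0, "dy": -0.038, "dz": 0, "roll": 0, "hand": 0},
    {"dx": 0, "dy": -0.038, "dz": 0, "roll": 0, "hand": 0},
  ],
)

```text
time: 4.3
ee_pos: [0.5033, -0.1448, 0.2482]
tcp_rot: [180.0, 0.1, -170.1]
wrist_force: [-3.5, 5.0, 14.1]
opening: -0.0001
```

```bash
python3 - <<'E'
from h import *
o=bot.get_obs();print(w2m(o['ee_pos']),RM.T@o['wrist_force'])
E
```

```text
[-0.1065381  -0.11773364  0.2482096 ] [-2.59631418  5.49705423 14.07629916]
```

Call:
drive_tool(
  plan=[
    {"dx": 0, "dy": -0.002, "dz": 0, "roll": 0, "hand": 0},
    {"dx": 0, "dy": -0.004, "dz": 0, "roll": 0, "hand": 0},
    {"dx": 0, "dy": -0.006, "dz": 0, "roll": 0, "hand": 0},
    {"dx": 0, "dy": -0.006, "dz": 0, "roll": 0, "hand": 0},
  ],
)

```text
time: 4.63
ee_pos: [0.5045, -0.1501, 0.2481]
tcp_rot: [179.9, 0.2, -170.0]
wrist_force: [-1.6, 8.6, 11.9]
opening: -0.0004
```

Call:
drive_tool(
  plan=[
    {"dx": 0, "dy": -0.002, "dz": 0, "roll": 0, "hand": 0},
    {"dx": 0, "dy": -0.004, "dz": 0, "roll": 0, "hand": 0},
    {"dx": 0, "dy": -0.004, "dz": 0, "roll": 0, "hand": 0},
  ],
)

```text
time: 4.88
ee_pos: [0.5048, -0.1519, 0.248]
tcp_rot: [179.5, 0.2, -169.9]
wrist_force: [-4.9, 28.8, 17.3]
opening: 0.0003
```

Call:
drive_tool(
  plan=[
    {"dx": 0, "dy": 0.004, "dz": 0, "roll": 0, "hand": 0},
    {"dx": 0, "dy": 0.004, "dz": -0.015, "roll": 0, "hand": 0},
    {"dx": 0, "dy": 0.004, "dz": -0.05, "roll": 0, "hand": 0},
    {"dx": 0, "dy": 0.004, "dz": -0.09, "roll": 0, "hand": 0},
    {"dx": 0, "dy": 0.01, "dz": -0.12, "roll": 0.12, "hand": 0},
    {"dx": 0, "dy": 0.04, "dz": -0.12, "roll": 0.24, "hand": 0.03},
    {"dx": 0, "dy": 0.07, "dz": -0.12, "roll": 0.36, "hand": 0.06},
    {"dx": -0.008, "dy": 0.1, "dz": -0.12, "roll": 0.48, "hand": 0.06},
    {"dx": -0.008, "dy": 0.13, "dz": -0.12, "roll": 0.6, "hand": 0.06},
    {"dx": -0.008, "dy": 0.155, "dz": -0.12, "roll": 0.72, "hand": 0.06},
    {"dx": -0.008, "dy": 0.155, "dz": -0.12, "roll": 0.84, "hand": 0.06},
    {"dx": -0.008, "dy": 0.155, "dz": -0.12, "roll": 0.96, "hand": 0.06},
    {"dx": -0.008, "dy": 0.155, "dz": -0.12, "roll": 1.08, "hand": 0.06},
    {"dx": -0.008, "dy": 0.155, "dz": -0.12, "roll": 1.2, "hand": 0.06},
    {"dx": -0.008, "dy": 0.155, "dz": -0.12, "roll": 1.32, "hand": 0.06},
    {"dx": -0.008, "dy": 0.155, "dz": -0.12, "roll": 1.44, "hand": 0.06},
    {"dx": -0.008, "dy": 0.155, "dz": -0.12, "roll": 1.56, "hand": 0.06},
    {"dx": -0.008, "dy": 0.155, "dz": -0.12, "roll": 1.571, "hand": 0.06},
    {"dx": -0.008, "dy": 0.155, "dz": -0.12, "roll": 1.571, "hand": 0.06},
  ],
)

```text
time: 6.47
ee_pos: [0.4861, -0.0007, 0.3664]
tcp_rot: [-180.0, 0.0, 100.1]
wrist_force: [1.4, 0.0, -0.3]
opening: 0.0597
```

```bash
python3 - <<'E'
from h import *
o=bot.get_obs();print(w2m(o['ee_pos']),o['tcp_rot'],o['wrist_force'],o['opening'],o['q'])
print('shift to bar above',shift([*m2w([-.098,.03,0])[:2],.275]))
c=cam('side');t=cam('top')
a=c['frame'][150:300,290:440];b=t['frame'][200:300,300:430]
a=cv2.resize(a,(390,390),interpolation=2);b=cv2.resize(b,(400,308),interpolation=2);b=cv2.copyMakeBorder(b,0,82,0,0,0)
cv2.imwrite('pics/close2.png',np.hstack([a,b])[:,:,::-1])
E
```

```text
[-0.09873236  0.02721808  0.36644641] [-1.79987029e+02  4.08244062e-03  1.00067714e+02] [ 1.38938556  0.01461769 -0.33021077] 0.059694633646073386 [-7.66099161e-02 -4.38519998e+00 -3.57014502e+00  9.08271046e+01
 -6.30325499e-03  7.98556768e+01]
shift to bar above [0.00278628 0.0007612  0.09144604]
```

View pics/close2.png

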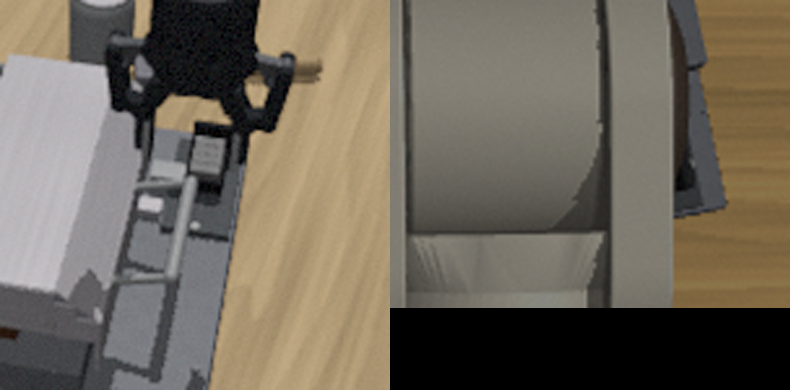

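The side panel shows the lock moved back, with the hood tab now clear at (150,205) and the fingers straddling the bar line. I'll lower onto the bar.

Call:
drive_tool(
  plan=[
    {"dx": 0.003, "dy": 0.001, "dz": 0.02, "roll": 0, "hand": 0.042},
    {"dx": 0.003, "dy": 0.001, "dz": 0.04, "roll": 0, "hand": 0.042},
    {"dx": 0.003, "dy": 0.001, "dz": 0.06, "roll": 0, "hand": 0.042},
    {"dx": 0.003, "dy": 0.001, "dz": 0.075, "roll": 0, "hand": 0.042},
    {"dx": 0.003, "dy": 0.001, "dz": 0.085, "roll": 0, "hand": 0.042},
    {"dx": 0.003, "dy": 0.001, "dz": 0.091, "roll": 0, "hand": 0.042},
    {"dx": 0.003, "dy": 0.001, "dz": 0.091, "roll": 0, "hand": 0.042},
    {"dx": 0.003, "dy": 0.001, "dz": 0.091, "roll": 0, "hand": 0.042},
  ],
  force=40,
)

```text
time: 7.23
ee_pos: [0.4866, 0.0025, 0.2762]
tcp_rot: [180.0, 0.0, 99.9]
wrist_force: [0.9, -0.6, 1.2]
opening: 0.0423
```

Call:
drive_tool(
  plan=[
    {"dx": 0, "dy": 0, "dz": 0, "roll": 0, "hand": 0.03},
    {"dx": 0, "dy": 0, "dz": 0, "roll": 0, "hand": 0.02},
    {"dx": 0, "dy": 0, "dz": 0, "roll": 0, "hand": 0.008},
    {"dx": 0, "dy": 0, "dz": 0, "roll": 0, "hand": 0.0},
    {"dx": 0, "dy": 0, "dz": 0, "roll": 0, "hand": 0.0},
    {"dx": 0, "dy": 0, "dz": 0, "roll": 0, "hand": 0.0},
    {"dx": 0, "dy": 0, "dz": 0, "roll": 0, "hand": 0.0},
    {"dx": 0, "dy": 0, "dz": 0, "roll": 0, "hand": 0.0},
  ],
  force=40,
)

```text
time: 7.9
ee_pos: [0.4866, 0.0025, 0.2765]
tcp_rot: [179.9, 0.0, 99.9]
wrist_force: [-0.8, -1.0, 5.6]
opening: 0.0105
```

```bash
python3 - <<'E'
from h import *
o=bot.get_obs();print(w2m(o['ee_pos']),o['tcp_rot'],o['wrist_force'],o['opening'],o['torque'])
# circle steps, relative machine x,z of bar
for k in range(34):
    t=k*.05; a0=np.array([-.183,.020]); c,s=np.cos(t),np.sin(t)
    p=np.array([c*a0[0]+s*a0[1], -s*a0[0]+c*a0[1]])-a0
    print(round(t,2),'dy',p[0].round(4),'dz',-p[1].round(4))
print(184e-3)
E
```

```text
[-0.09766682  0.03021641  0.27653734] [1.79929331e+02 1.48640542e-02 9.99136874e+01] [-0.76150055 -1.02074392  5.62997251] 0.010477002560026219 [-0.0145135   0.26417772  0.03480266]
0.0 dy 0.0 dz -0.0
0.05 dy 0.0012 dz -0.0091
0.1 dy 0.0029 dz -0.0182
0.15 dy 0.005 dz -0.0271
0.2 dy 0.0076 dz -0.036
0.25 dy 0.0106 dz -0.0447
0.3 dy 0.0141 dz -0.0532
0.35 dy 0.018 dz -0.0615
0.4 dy 0.0222 dz -0.0697
0.45 dy 0.0269 dz -0.0776
0.5 dy 0.032 dz -0.0853
0.55 dy 0.0374 dz -0.0927
0.6 dy 0.0433 dz -0.0998
0.65 dy 0.0494 dz -0.1067
0.7 dy 0.0559 dz -0.1132
0.75 dy 0.0627 dz -0.1194
0.8 dy 0.0698 dz -0.1252
0.85 dy 0.0772 dz -0.1307
0.9 dy 0.0849 dz -0.1358
0.95 dy 0.0928 dz -0.1405
1.0 dy 0.101 dz -0.1448
1.05 dy 0.1093 dz -0.1487
1.1 dy 0.1178 dz -0.1522
1.15 dy 0.1265 dz -0.1552
1.2 dy 0.1353 dz -0.1578
1.25 dy 0.1443 dz -0.16
1.3 dy 0.1533 dz -0.1617
1.35 dy 0.1624 dz -0.1629
1.4 dy 0.1716 dz -0.1637
1.45 dy 0.1808 dz -0.1641
1.5 dy 0.19 dz -0.164
1.55 dy 0.1992 dz -0.1634
1.6 dy 0.2083 dz -0.1623
1.65 dy 0.2174 dz -0.1608
0.184
```

Gripped, since the opening stopped at about the bar's thickness. A short test lift comes first.

Call:
drive_tool(
  plan=[
    {"dx": 0, "dy": 0.0006, "dz": -0.0045, "roll": 0, "hand": 0},
    {"dx": 0, "dy": 0.0012, "dz": -0.0091, "roll": 0, "hand": 0},
    {"dx": 0, "dy": 0.002, "dz": -0.0137, "roll": 0, "hand": 0},
    {"dx": 0, "dy": 0.0029, "dz": -0.0182, "roll": 0, "hand": 0},
    {"dx": 0, "dy": 0.0029, "dz": -0.0182, "roll": 0, "hand": 0},
  ],
)

```text
time: 8.32
ee_pos: [0.4894, 0.003, 0.2943]
tcp_rot: [-180.0, 0.0, 99.9]
wrist_force: [3.0, -0.2, -10.3]
opening: 0.0106
```

```bash
python3 - <<'E'
from h import *
o=bot.get_obs();print(w2m(o['ee_pos']),RM.T@o['wrist_force'],o['opening'],o['torque'])
c=cam('side')
cv2.imwrite('pics/close3.png',cv2.resize(c['frame'][130:330,240:440],(600,600),interpolation=2)[:,:,::-1])
E
```

```text
[-0.09478502  0.03023059  0.29425497] [  2.92319465  -0.69089416 -10.34724099] 0.010632967277143813 [-0.21256998 -0.26970329  0.0103915 ]
```

View pics/close3.png

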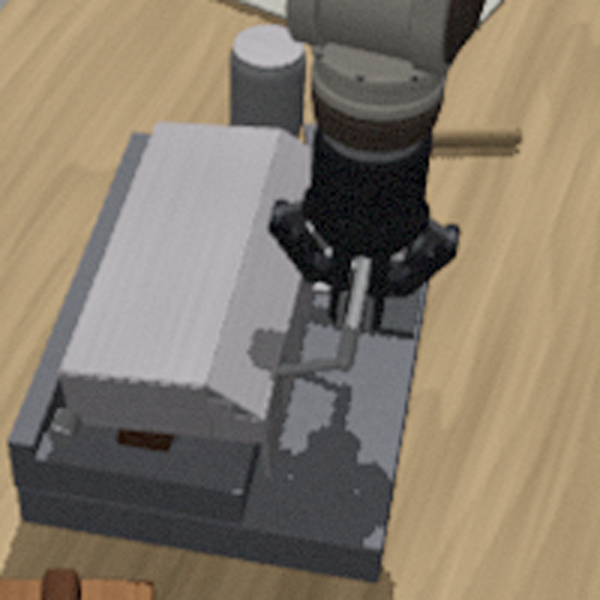

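The hood is lifting: the bar sits in the fingers at (355,300) and the force is about 10 N, as expected. I'll carry on along the arc.

Call:
drive_tool(
  plan=[
    {"dx": 0, "dy": 0.0021, "dz": -0.0089, "roll": 0, "hand": 0},
    {"dx": 0, "dy": 0.0047, "dz": -0.0178, "roll": 0, "hand": 0},
    {"dx": 0, "dy": 0.0077, "dz": -0.0265, "roll": 0, "hand": 0},
    {"dx": 0, "dy": 0.0112, "dz": -0.035, "roll": 0, "hand": 0},
    {"dx": 0, "dy": 0.0151, "dz": -0.0433, "roll": 0, "hand": 0},
    {"dx": 0, "dy": 0.0193, "dz": -0.0515, "roll": 0, "hand": 0},
    {"dx": 0, "dy": 0.024, "dz": -0.0594, "roll": 0, "hand": 0},
    {"dx": 0, "dy": 0.0291, "dz": -0.0671, "roll": 0, "hand": 0},
    {"dx": 0, "dy": 0.0345, "dz": -0.0745, "roll": 0, "hand": 0},
    {"dx": 0, "dy": 0.0404, "dz": -0.0816, "roll": 0, "hand": 0},
    {"dx": 0, "dy": 0.0404, "dz": -0.0816, "roll": 0, "hand": 0},
  ],
)

```text
time: 9.28
ee_pos: [0.5284, 0.0099, 0.3782]
tcp_rot: [-179.9, 0.0, 99.9]
wrist_force: [-14.1, -3.1, 3.9]
opening: 0.0103
```

```bash
python3 - <<'E'
from h import *
o=bot.get_obs();print(w2m(o['ee_pos']),RM.T@o['wrist_force'],o['opening'],o['torque'],o['q'])
E
```

```text
[-0.05516201  0.03035329  0.37822293] [-14.45116652  -0.61262683   3.87163466] 0.010295756916299763 [-0.63358846  2.90895365  0.03945847] [ 1.08080566e+00  1.58908005e+00  3.58912271e+00  9.20761839e+01
 -2.67579878e-02  8.11734969e+01]
```

The force has a radial part of about 14 N, so my arc runs slightly inside the true one. I'll shift it outward by about 3 mm and go on.

Call:
drive_tool(
  plan=[
    {"dx": 0, "dy": 0.0005, "dz": -0.004, "roll": 0, "hand": 0},
    {"dx": 0, "dy": 0.004, "dz": -0.009, "roll": 0, "hand": 0},
    {"dx": 0, "dy": 0.0101, "dz": -0.0154, "roll": 0, "hand": 0},
    {"dx": 0, "dy": 0.0169, "dz": -0.0216, "roll": 0, "hand": 0},
    {"dx": 0, "dy": 0.024, "dz": -0.0274, "roll": 0, "hand": 0},
    {"dx": 0, "dy": 0.024, "dz": -0.0274, "roll": 0, "hand": 0},
  ],
)

```text
time: 9.78
ee_pos: [0.5534, 0.0143, 0.4047]
tcp_rot: [179.9, 0.0, 99.9]
wrist_force: [-5.9, -0.5, 0.3]
opening: 0.0101
```

```bash
python3 - <<'E'
from h import *
o=bot.get_obs();print(w2m(o['ee_pos']),RM.T@o['wrist_force'],o['opening'],o['torque'],o['q'])
E
```

```text
[-0.02981191  0.03036767  0.40472727] [-5.9044127   0.54920909  0.32069662] 0.01009396855581428 [-0.27522821  1.08810071  0.0361041 ] [1.47734173e+00 5.42738748e+00 1.05647563e+01 9.50529170e+01
 8.91215667e-03 8.15553112e+01]
```

Call:
drive_tool(
  plan=[
    {"dx": 0, "dy": 0.007, "dz": -0.0065, "roll": 0, "hand": 0},
    {"dx": 0, "dy": 0.0146, "dz": -0.0116, "roll": 0, "hand": 0},
    {"dx": 0, "dy": 0.0225, "dz": -0.0163, "roll": 0, "hand": 0},
    {"dx": 0, "dy": 0.0307, "dz": -0.0206, "roll": 0, "hand": 0},
    {"dx": 0, "dy": 0.039, "dz": -0.0245, "roll": 0, "hand": 0},
    {"dx": 0, "dy": 0.0475, "dz": -0.028, "roll": 0, "hand": 0},
    {"dx": 0, "dy": 0.0562, "dz": -0.031, "roll": 0, "hand": 0},
    {"dx": 0, "dy": 0.0562, "dz": -0.031, "roll": 0, "hand": 0},
  ],
)

```text
time: 10.45
ee_pos: [0.6089, 0.024, 0.4361]
tcp_rot: [179.8, 0.0, 99.9]
wrist_force: [-0.6, 0.3, 5.7]
opening: 0.0103
```

```bash
python3 - <<'E'
from h import *
o=bot.get_obs();print(w2m(o['ee_pos']),RM.T@o['wrist_force'],o['opening'],o['torque'],o['q'])
E
```

```text
[0.02649153 0.03043795 0.43611097] [-0.57340776  0.39453911  5.71748948] 0.010254667867551696 [-0.03349428  0.03953282  0.04411419] [2.25656019e+00 1.42575032e+01 2.41676341e+01 9.96795297e+01
 2.42282557e-02 8.23311833e+01]
```

Call:
drive_tool(
  plan=[
    {"dx": 0, "dy": 0.0088, "dz": -0.0036, "roll": 0, "hand": 0},
    {"dx": 0, "dy": 0.0178, "dz": -0.006, "roll": 0, "hand": 0},
    {"dx": 0, "dy": 0.0268, "dz": -0.0077, "roll": 0, "hand": 0},
    {"dx": 0, "dy": 0.0359, "dz": -0.0089, "roll": 0, "hand": 0},
    {"dx": 0, "dy": 0.0451, "dz": -0.0097, "roll": 0, "hand": 0},
    {"dx": 0, "dy": 0.0543, "dz": -0.01, "roll": 0, "hand": 0},
    {"dx": 0, "dy": 0.0543, "dz": -0.01, "roll": 0, "hand": 0},
  ],
)

```text
time: 11.03
ee_pos: [0.663, 0.0335, 0.4449]
tcp_rot: [179.8, -0.0, 99.9]
wrist_force: [4.7, 1.3, 0.6]
opening: 0.0105
```

```bash
python3 - <<'E'
from h import *
o=bot.get_obs();print(w2m(o['ee_pos']),RM.T@o['wrist_force'],o['opening'],o['torque'],o['q'])
E
```

```text
[0.08144244 0.03045728 0.44487613] [4.81326235 0.49825472 0.57319869] 0.010508788349943657 [ 0.13336055 -0.89780479  0.07796835] [2.88788780e+00 2.33329266e+01 3.66962442e+01 1.03130556e+02
 3.11781158e-02 8.29580201e+01]
```

Call:
drive_tool(
  plan=[
    {"dx": 0, "dy": 0.009, "dz": 0, "roll": 0, "hand": 0},
    {"dx": 0, "dy": 0.0175, "dz": 0.0005, "roll": 0, "hand": 0},
    {"dx": 0, "dy": 0.025, "dz": 0.0015, "roll": 0, "hand": 0},
    {"dx": 0, "dy": 0.031, "dz": 0.0022, "roll": 0, "hand": 0},
    {"dx": 0, "dy": 0.035, "dz": 0.003, "roll": 0, "hand": 0},
    {"dx": 0, "dy": 0.038, "dz": 0.0035, "roll": 0, "hand": 0},
    {"dx": 0, "dy": 0.038, "dz": 0.0035, "roll": 0, "hand": 0},
  ],
)

```text
time: 11.62
ee_pos: [0.6996, 0.0399, 0.4408]
tcp_rot: [179.9, -0.0, 99.9]
wrist_force: [4.7, 1.0, -0.2]
opening: 0.0104
```

```bash
python3 - <<'E'
from h import *
o=bot.get_obs();print(w2m(o['ee_pos']),RM.T@o['wrist_force'],o['opening'],o['torque'],o['q'])
E
```

```text
[0.11859535 0.03049081 0.44081147] [ 4.77432006  0.22995435 -0.19520438] 0.010351354643214983 [ 0.3554096  -0.87416218  0.06731063] [3.26184372e+00 2.99352637e+01 4.53448617e+01 1.05291035e+02
 2.88375494e-02 8.33346480e+01]
```

Call:
drive_tool(
  plan=[
    {"dx": 0, "dy": 0.002, "dz": 0.0004, "roll": 0, "hand": 0},
    {"dx": 0, "dy": 0.004, "dz": 0.0008, "roll": 0, "hand": 0},
    {"dx": 0, "dy": 0.006, "dz": 0.0012, "roll": 0, "hand": 0},
    {"dx": 0, "dy": 0.006, "dz": 0.0012, "roll": 0, "hand": 0},
  ],
)

```text
time: 11.95
ee_pos: [0.7022, 0.0403, 0.4406]
tcp_rot: [-179.6, -0.0, 99.9]
wrist_force: [-20.6, -2.1, 7.3]
opening: 0.0102
```

```bash
python3 - <<'E'
from h import *
o=bot.get_obs();print(w2m(o['ee_pos']),RM.T@o['wrist_force'],o['opening'],o['torque'],o['q'])
E
```

```text
[0.12125941 0.03045431 0.44055171] [-20.62869208   1.48540916   7.31577878] 0.010241922717810912 [-0.37005708  4.51349481 -0.02224393] [ 3.29266096e+00  3.09010284e+01  4.66988613e+01  1.06188571e+02
 -2.58982623e-02  8.33903400e+01]
```

It is on the stop: the force reversed to −20 N. I'll ease off, open, and retreat upward.

Call:
drive_tool(
  plan=[
    {"dx": 0, "dy": -0.002, "dz": 0, "roll": 0, "hand": 0},
    {"dx": 0, "dy": -0.003, "dz": 0, "roll": 0, "hand": 0},
    {"dx": 0, "dy": -0.003, "dz": 0, "roll": 0, "hand": 0.02},
    {"dx": 0, "dy": -0.003, "dz": 0, "roll": 0, "hand": 0.04},
    {"dx": 0, "dy": -0.003, "dz": 0, "roll": 0, "hand": 0.05},
    {"dx": 0, "dy": -0.003, "dz": 0, "roll": 0, "hand": 0.05},
    {"dx": 0, "dy": -0.003, "dz": 0, "roll": 0, "hand": 0.05},
    {"dx": 0, "dy": -0.003, "dz": 0, "roll": 0, "hand": 0.05},
    {"dx": 0, "dy": -0.003, "dz": -0.01, "roll": 0, "hand": 0.05},
    {"dx": 0, "dy": -0.003, "dz": -0.025, "roll": 0, "hand": 0.05},
    {"dx": 0, "dy": -0.003, "dz": -0.045, "roll": 0, "hand": 0.05},
    {"dx": 0, "dy": -0.003, "dz": -0.065, "roll": 0, "hand": 0.05},
    {"dx": 0, "dy": -0.003, "dz": -0.065, "roll": 0, "hand": 0.05},
  ],
)

```text
time: 13.03
ee_pos: [0.7012, 0.0401, 0.5086]
tcp_rot: [179.7, 0.0, 99.9]
wrist_force: [-0.5, 0.1, 1.3]
opening: 0.05
```

```bash
python3 - <<'E'
from h import *
o=bot.get_obs();print(w2m(o['ee_pos']),RM.T@o['wrist_force'],o['opening'],o['q'])
E
```

```text
[0.12025903 0.03035869 0.50858088] [-0.46961268  0.14032982  1.27545338] 0.05002867036271203 [ 3.27190296e+00  3.79394568e+01  6.56442337e+01  1.17354310e+02
 -3.11713839e-03  8.33639313e+01]
```

Call:
drive_tool(
  plan=[
    {"dx": 0, "dy": -0.03, "dz": 0, "roll": 0, "hand": 0.05},
    {"dx": 0, "dy": -0.06, "dz": 0, "roll": 0, "hand": 0.05},
    {"dx": 0, "dy": -0.1, "dz": 0, "roll": 0, "hand": 0.05},
    {"dx": 0, "dy": -0.14, "dz": 0, "roll": 0, "hand": 0.05},
    {"dx": 0, "dy": -0.18, "dz": 0, "roll": 0, "hand": 0.05},
    {"dx": 0, "dy": -0.22, "dz": 0, "roll": 0, "hand": 0.05},
    {"dx": 0, "dy": -0.26, "dz": 0, "roll": 0, "hand": 0.05},
    {"dx": 0, "dy": -0.26, "dz": 0, "roll": 0, "hand": 0.05},
    {"dx": 0, "dy": -0.26, "dz": 0, "roll": 0, "hand": 0.05},
  ],
)

```text
time: 13.78
ee_pos: [0.4429, -0.005, 0.5052]
tcp_rot: [179.8, 0.0, 99.9]
wrist_force: [0.5, -1.0, -0.5]
opening: 0.05
```

```bash
python3 - <<'E'
from h import *
o=bot.get_obs();print(o['time'],w2m(o['ee_pos']),RM.T@o['wrist_force'])
t=cam('top');c=cam('side')
save(c,'end.png'); W=world(c)
P=W[100:330,200:420].reshape(-1,3);P=P[np.isfinite(P).all(1)];M=(P-O)@RM
# hood/bar at open: bar slice points (y 0..60), near x .119,z .281
S=M[(abs(M[:,1]-.03)<.05)&(M[:,2]>.265)&(abs(M[:,0]-.1)<.06)]; print(len(S),np.median(S,0),'expect ~(.119,.03,.281)')
E
```

```text
13.7833 [-0.1419416   0.0303979   0.50523913] [ 0.34204085 -1.07942302 -0.50706955]
207 [0.11720437 0.0329753  0.28590245] expect ~(.119,.03,.281)
```

View pics/end.png

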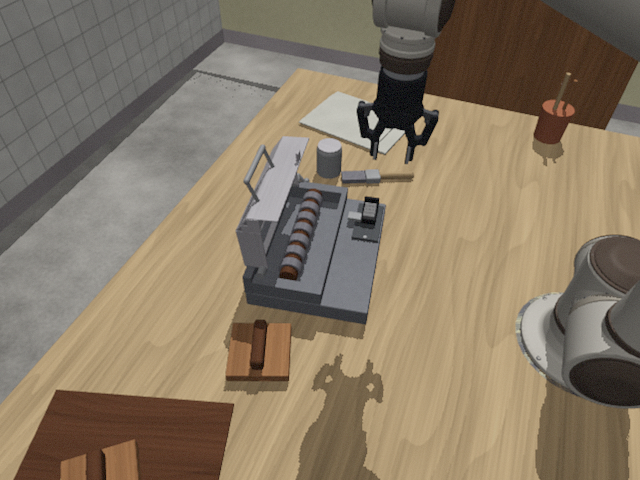

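The hood stands open by itself, with its bar at (258,170) and the roller exposed at (300,235). The lock is slid back at (370,210), and the block, tin and brush are where they were. The arm is clear, so I'm handing in.

```bash
python3 -c "
from workcell import bot
print(bot.job_done())"
```

```text
the job is handed in; nothing more can be done
None
```

The hood is open against its stop and stays there by itself, with the roller exposed. I handed the job in at about 14 s of the 45 s; no verdict is reported.

- **Lock:** I pressed the thumb release fully down (about 14 N) and slid the lock back until it hit its end stop (about 29 N). The later pictures show it slid back.
- **Hood:** I gripped the bar and guided it round the arc at about 0.6 rad/s. The spring's pull changed over where expected. At the stop the force turned to about −20 N, and I then eased off, opened the fingers and moved away.
- **Arc error:** Partway up, my arc ran a few millimetres inside the true one and built up about 14 N sideways. I shifted the path outward and the force fell away.
- **Last checks:**
  - The bar measured x 117, z 286 mm in the machine frame, against x 119, z 281 expected. The measurement sees the bar's surface rather than its centre.
  - The block, tin and brush look unmoved in the last picture; I did not measure them.
  - The arm is clear of everything, with wrist force near zero.
- **Failures:** No check failed. One move call was refused because keys were missing, and it moved nothing.

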